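Fit the grooved burnishing head to the spindle

ROBOT

A 6-joint arm with a two-finger parallel gripper is mounted at the origin on the work surface. World frame = base frame: x ahead of the robot, y to its left, z up, the work surface at z = 0. Lengths are in mm, angles in degrees, forces in N, time in s.
With the tool pointing down it reaches from about 350 to 850 mm from the base axis. Payload 8.1 kg.
Tool frame: the origin (TCP) lies between the finger pads; the fingertips stand 22 mm ahead of it and the grasp point (between the pads) lies 3 mm ahead of it (r.nose_length is the z of the fingertips in the tool frame, in mm); z points along the fingers, x is the direction in which the jaws open and shut, and the axes are right-handed (so a half turn about z gives the same grasp; the last joint's range is limited). The gripper opens to 85 mm and grips with 20 to 120 N. Pads are 22 mm wide; open, the fingers measure 114 mm over their backs; the gripper's body (76 mm by 85 mm) begins 54 mm behind the grasp point. The pads swing forward as they close: fully open they stand 13 mm farther back than shut.
Start: joints at [61.857, 7.471, 85.268, -0, 87.261, -4.893], TCP at [236.832, 551.286, 253.292] pointing down, gripper open.
Joint ranges: [-169.43, 169.43], [-51.17, 129.36], [1.28, 143.12], [-76.62, 256.62], [0, 156.53], [-152.29, 152.29]. Speed limits (degrees/s): [136.94, 136.94, 159.86, 180, 180, 180].

INTERFACE

Orientations are given as [roll, pitch, yaw] about the fixed x, y, z axes, in that order (R = Rz(yaw) Ry(pitch) Rx(roll)).
In Python, from bench import r gives the robot as it stands.
- The arm moves only by the shell command python3 -m jog 'ROWS' [FORCE]. ROWS is JSON, a list of rows, each a list of 5 numbers: the shift along the tool's x, y, z in m, then the turn about the tool's z in degrees, then the opening in per cent of the stroke, from 0 (shut) to 100 (fully open). A call has 1 to 8 rows; each row is the pose to reach, as a shift and turn from the pose measured when the call began, along the tool's axes at that moment; what a row does not reach only later rows make up. A row lasts 1/10 s, in which the tool goes at most 50 mm and 8.59 degrees, less where a joint would pass 70% of its speed; a pose out of reach is approached as far as the arm can. A call with a gripper value outside its range is refused whole. The fingers move at their own pace and stop on an object; FORCE is the grip in N (left out, the last holds). Time passes only in rows, so rows that repeat a pose let the fingers close. It gives the time, the measured TCP pose, the force and the opening at its end, in the units of the state.
- r.sense(): the state, without advancing time (a new reading comes with each control period).
- r.snapshot(name): name is "scene" or "top"; returns a dict with "image" (384x512x3 uint8, red, green, blue), "K" (3x3 intrinsics, pixels), "T" (4x4, takes a point from camera to world coordinates). Camera axes: x right, y down, z forward; pixel columns grow to the right and rows downward; lengths in mm; the calibration is good to about 2 mm. A picture is of the moment at which its call begins. There is no depth.
- r.hand_in(): hands the job in, once; it reports no verdict.
Trained networks look in a picture, given as the dict that the camera call returned (one of the last four; its "shot" number tells which), for a name from the list of things; names that differ only in an ending like _2 or _b are one class to them, and where a whole thing is asked for, a point or a joint stands for the part that bears it (a point fixed in the world has none). Each returns a list of dicts, best first, with "conf" (0 to 1); they miss things now and then, are a little off and sometimes report something else, mostly with a low value. They report only what shows in the picture. A call takes as long as a camera call. They do not tell look-alikes from the thing itself.
- r.search_frame(picture, label): "bbox" ([left, top, right, bottom] in pixels, round what is visible of it).
- r.pinpoint(picture, label): "uv" ([column, row] in pixels: a listed point, or the origin of a listed thing).
The state is a dict: "time": time; "joint_pos": joint angles; "qd": joint speeds; "joint_efforts": joint torques, N m; "tool_pos": TCP position; "tcp_rot": TCP orientation; "ft_force": force on the tool from outside, world axes, zero at the start; "wrist_torque": the same for the moment, N m; "finger_gap": finger opening in mm.
Only numpy, scipy, OpenCV 4.12 (cv2) and the standard library are available. Lean on these libraries where they do the work, as an engineer would, in place of code of your own. Each camera call takes 0.05 s, during which the arm holds its last target. There are 200 camera calls.

TASK

Take the grooved drum head, the widest of the three wooden heads in the stand, put its tapered shank down into the upright spindle of the burnishing machine, and press or tap it down until it is fully home, its collar down on the rim of the spindle, so that it stays there by friction when you let go. Leave the other two heads standing in the stand.

Things in the scene. Friction and masses are not known exactly. Their poses are not given: they have to be found in the camera images.
- drum_center (a point): Centre of the drum head to fit: dark wood, 44 mm wide, 50 high, flat top, three grooves, on a 6 mm steel collar (44 wide) and a 50 mm steel shank tapering 22 to 10 mm; 110 g. The point is 25 mm below the top, 31 above the collar's underside, 81 above the shank's tip; z up. Starts upright, shank loose in a hole of a wooden block, lifts straight out; any of the 3 heads may be in the middle.
- spindle_mouth (a point): Centre of the spindle's open top, at its rim, 138 mm above the table, z up. Steel tube 56 mm wide on a grey housing 80 high; mouth 36 wide, a 12 mm funnel, then a sprung taper socket, 58 deep in all. A shank let in lightly stops about 13 mm proud; then push, rising to about 14 N (9 to 18), till the collar meets the rim (drum_center 31 above this point). It stays where left, by friction.
- cone_center (a point): Bystander: plain dark wood cone head, 36 mm wide at the bottom, 54 high, like collar (40 mm) and shank, in another hole. Point 31 mm above its collar's underside. The fixed pale block is 75 x 250 mm, 62 high, holes 85 apart in a row that runs left-right to the robot (y) within 20 degrees: front and back of a head are its freest sides.
- finger_center (a point): Bystander: slim plain dark wood finger head, 22 mm wide, 56 high, round top, like collar (40 mm) and shank, in the third hole of the block. Point 31 mm above its collar's underside.
There are look-alikes about, which are no part of the job. Leave any green or purple look-alike of the part that bears drum_center alone.

How it is judged (in metres and radians):
At the end, for the whole second after the job is handed in: The grooved drum head stands upright (within 10 degrees) in the spindle, centred within 10 mm, its collar within 5 mm of the spindle's rim, staying there by itself; the cone head and the finger head are within 30 mm of where they started (z of drum_center in the frame of spindle_mouth between 0.024 and 0.036 m and horizontal distance between drum_center and spindle_mouth below 0.01 m and angle between drum_center's own z axis and vertical below 0.17 rad and distance of each of cone_center, finger_center from where it was at the start of the episode below 0.03 m); the robot touches nothing.
It fails at once if another head is taken out of the stand or knocked over (moved more than 30 mm) (distance of any of cone_center, finger_center from where it was at the start of the episode above 0.03 m).
It also fails if it takes over 42 s, if anything falls off the work surface, if the arm or the gripper's body presses on something with over 40 N, if the wrist force passes 120 N, or if a joint passes its speed limit or range.

## Working session

There is one attempt and no reset: what is moved stays moved. The work goes in short steps, Python scripts to look and compute and a shell command to move; the robot and the scene stay as the last step left them, time stands still between calls to the robot, and variables do not carry over. Pictures are saved under pics/ and viewed, about 8 in all and at most 12, crops included, and the job is handed in when it is done.

```bash
mkdir -p pics
cat > h.py <<'E'
import numpy as np,cv2
from bench import r
def ray(p,uv):
    d=np.linalg.inv(p["K"])@np.array([uv[0],uv[1],1.]);T=np.array(p["T"]);d=T[:3,:3]@d
    return T[:3,3],d/np.linalg.norm(d)
def atz(p,uv,z):
    o,d=ray(p,uv);return o+d*(z-o[2])/d[2]
def tri(rs):
    A=sum(np.eye(3)-np.outer(d,d) for o,d in rs);b=sum((np.eye(3)-np.outer(d,d))@o for o,d in rs);return np.linalg.solve(A,b)
def proj(p,X):
    T=np.linalg.inv(np.array(p["T"]));c=T[:3,:3]@np.array(X)+T[:3,3];q=np.array(p["K"])@c;return q[:2]/q[2]
E
python3 - <<'E'
from h import *
np.set_printoptions(precision=1,suppress=True)
for n in("scene","top"):
    p=r.snapshot(n);cv2.imwrite(f"pics/{n}1.png",cv2.resize(p["image"][:,:,::-1],(768,576)))
    print(n,p["T"][:3,3],p["T"][:3,2])
    for l in("drum_center","spindle_mouth","cone_center","finger_center"):
        z=dict(spindle_mouth=138).get(l,93)
        for k in r.pinpoint(p,l): print(l,np.array(k["uv"]),round(k["conf"],2),atz(p,k["uv"],z))
s=r.sense();print(s)
E
```

```text
scene [ 974.9  303.1 1027.4] [-0.4 -0.3 -0.9]
drum_center [295.5 277.5] 0.96 [644.2 173.   93. ]
drum_center [323.  236.1] 0.87 [527.3 171.1  93. ]
drum_center [277.  224.7] 0.84 [562.6  71.2  93. ]
drum_center [323.5 194. ] 0.65 [432.7 116.   93. ]
drum_center [356.5 210.9] 0.65 [428.  201.6  93. ]
spindle_mouth [206.5 137.3] 0.68 [ 484.3 -187.1  138. ]
cone_center [354.8 258.2] 0.6 [533.2 255.1  93. ]
finger_center [388.5 280.3] 0.86 [536.5 338.2  93. ]
top [396.5  -7.4 870. ] [ 0.2 -0.  -1. ]
drum_center [166.9 194.7] 0.94 [531.5 168.1  93. ]
drum_center [168.9 146.4] 0.74 [642.1 170.4  93. ]
drum_center [146.8 244.9] 0.64 [421.9 204.2  93. ]
drum_center [214.5 187.4] 0.6 [550.   64.5  93. ]
spindle_mouth [332.2 212.2] 0.86 [ 493.7 -184.8  138. ]
cone_center [125.9 196.1] 0.62 [526.6 257.2  93. ]
finger_center [ 89.6 191.2] 0.68 [536.  336.8  93. ]
{'time': 0.5, 'joint_pos': array([61.9,  7.5, 85.3,  0. , 87.3, -4.9]), 'qd': array([-0.1, -0.1, -0.1,  0. , -0. , -0. ]), 'joint_efforts': array([ -0. , -56.9, -50. ,  -0. ,   0. ,   0. ]), 'tool_pos': array([236.8, 551.3, 253.3]), 'tcp_rot': array([-180. ,    0. ,   66.7]), 'ft_force': array([0.3, 0.2, 0.9]), 'wrist_torque': array([ 0.,  0., -0.]), 'finger_gap': 85.52467840378594}
```

View pics/scene1.png

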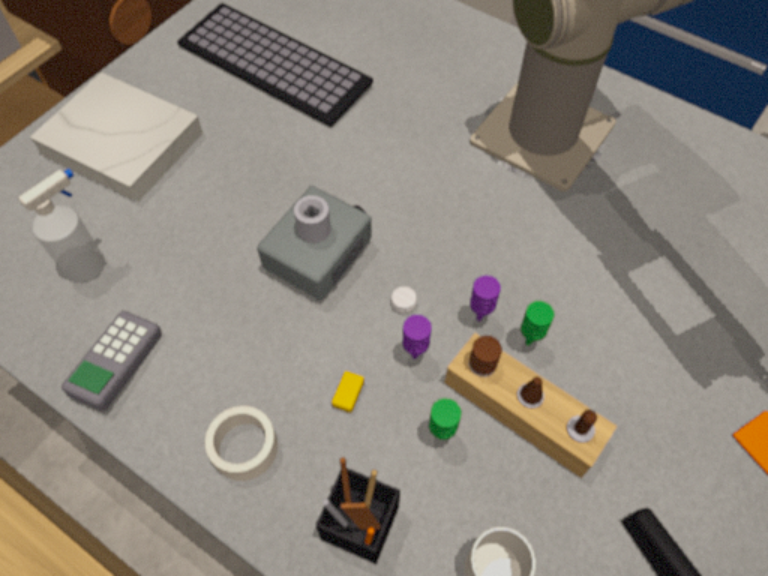

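View pics/top1.png

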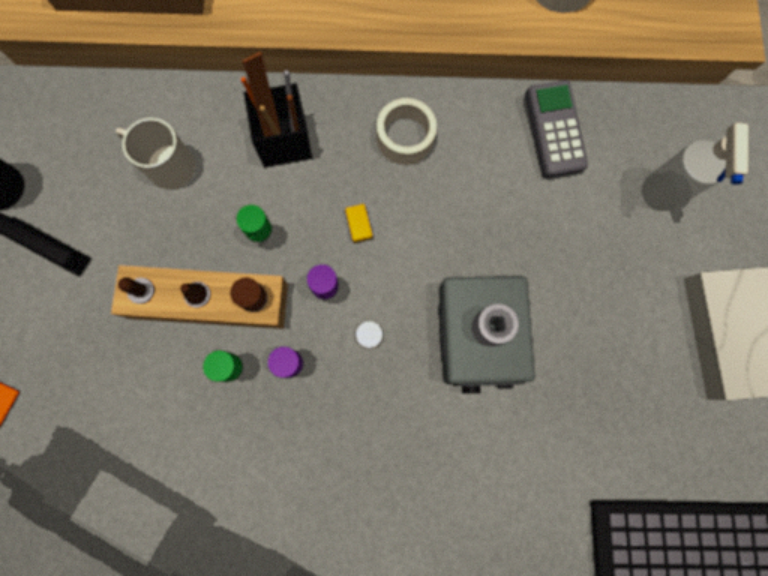

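The top view shows the drum at (247,294)/1.5 in the right-hand hole, with the cone and finger to its left. The spindle rim is at about (498,324)/1.5. The green and purple ones stand outside the block. I'll refine both positions with a circle fit.

Run:
```python
from h import *
from scipy.optimize import minimize
from scipy.ndimage import map_coordinates
np.set_printoptions(precision=1,suppress=True)
P={n:r.snapshot(n) for n in("scene","top")}
for l,u in(("drum",([323,236.1],[166.9,194.7])),("sp",([206.5,137.3],[332.2,212.2]))):
    print(l,"tri",tri([ray(P["scene"],u[0]),ray(P["top"],u[1])]))
t=np.linspace(0,2*np.pi,90)
def circ(c,R):return np.stack([c[0]+R*np.cos(t),c[1]+R*np.sin(t),0*t+c[2]],1)
def samp(g,p,C):
    uv=np.array([proj(p,X) for X in C]);return map_coordinates(g,[uv[:,1],uv[:,0]],order=1)
out=[]
for n,p in P.items():
    g=cv2.cvtColor(p["image"],cv2.COLOR_RGB2GRAY).astype(float)
    def fs(x):  # rim bright between 18 and 28
        c=[x[0],x[1],138];return -(2*samp(g,p,circ(c,23)).mean()-samp(g,p,circ(c,15)).mean()-.5*samp(g,p,circ(c,31)).mean()+.0)
    def fd(x):
        # red-brown dark top
        c=[x[0],x[1],118];return samp(g,p,circ(c,19)).mean()-samp(g,p,circ(c,25)).mean()
    im=cv2.resize(p["image"][:,:,::-1],None,fx=4,fy=4,interpolation=cv2.INTER_CUBIC)
    for nm,f,x0,z,R in(("sp",fs,(489,-186),138,28),("drum",fd,(529,170),118,22)):
        G=[(f((x0[0]+i,x0[1]+j)),i,j) for i in range(-16,17,2) for j in range(-16,17,2)];b=min(G)
        m=minimize(f,(x0[0]+b[1],x0[1]+b[2]),method="Nelder-Mead");x=m.x;print(n,nm,x,m.fun)
        u=np.array([proj(p,X) for X in circ([*x,z],R)])*4+1.5
        cv2.polylines(im,[u.astype(int)],True,(0,255,0) if nm=="sp" else (255,255,0),1)
        c=(u.mean(0)).astype(int);out.append(im[c[1]-130:c[1]+130,c[0]-180:c[0]+180].copy())
cv2.imwrite("pics/fit.png",np.vstack([np.hstack(out[:2]),np.hstack(out[2:])]))
```

```text
drum tri [529.9 169.6  95.9]
sp tri [ 491.6 -180.9  150.8]
scene sp [ 486.8 -183.5] -163.61867963008163
scene drum [531.5 172.8] -46.113507311787316
top sp [ 487.5 -184.4] -193.55561067217246
top drum [526.9 169.1] -64.41305071915139
```

View pics/fit.png

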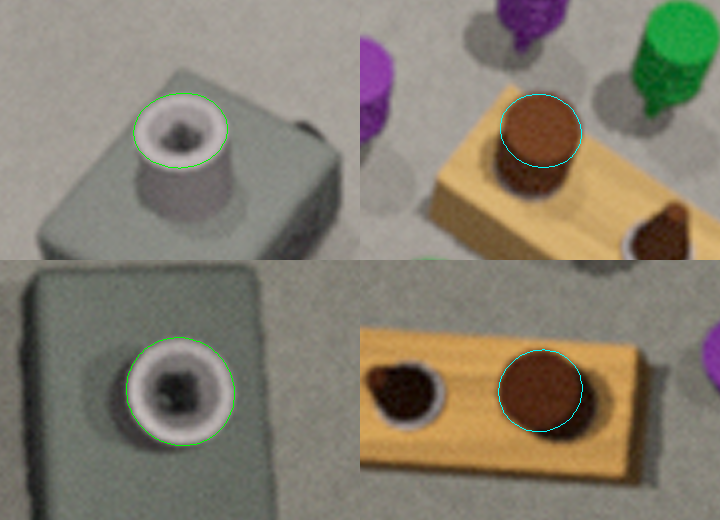

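The fits sit well on the rim and the drum top in both pictures: spindle at (487,-184), drum at (529,170.5). Now I'll move above the drum, turning to yaw 0.

```bash
cat > d.py <<'E'
import sys;from h import *
from scipy.spatial.transform import Rotation as R
s=r.sense();M=R.from_euler("xyz",s["tcp_rot"],degrees=True).as_matrix()
print("pos",s["tool_pos"].round(1),s["tcp_rot"].round(2),"F",s["ft_force"].round(1),"t",s["time"],"gap",round(s["finger_gap"],1))
print("tool shift mm",(M.T@(np.array([float(a) for a in sys.argv[1:4]])-s["tool_pos"])).round(1))
E
python3 -m jog '[[-0.029,0.052,0,8.3,100],[-0.058,0.105,0,16.7,100],[-0.088,0.157,0,25,100],[-0.117,0.210,0,33.3,100],[-0.146,0.262,0,41.7,100],[-0.176,0.314,0,50,100],[-0.205,0.367,0,58.3,100],[-0.234,0.419,0,66.7,100]]' 100; python3 d.py 529 170.5 170
```

```text
time: 1.4
tool_pos: [481.6, 232.4, 253.7]
tcp_rot: [-180.0, -0.0, -0.3]
ft_force: [1.2, 0.4, 0.2]
finger_gap: 85.2
pos [481.6 232.4 253.7] [-1.7998e+02 -4.0000e-02 -2.9000e-01] F [1.2 0.4 0.2] t 1.4 gap 85.2
tool shift mm [47.6 61.7 83.7]
```

```bash
python3 -m jog '[[0.024,0.031,0.0,0,100],[0.0476,0.0617,0.0,0,100],[0.0476,0.0617,0.04,0,100],[0.0476,0.0617,0.0837,0,100],[0.0476,0.0617,0.0837,0,100],[0.0476,0.0617,0.0837,0,100]]'; python3 d.py 529 170.5 97
python3 - <<'E'
from h import *
im=[]
for n in("scene","top"):
    p=r.snapshot(n);c=proj(p,[529,170.5,120]).astype(int);x,y=max(c[0]-65,0),c[1]-65
    im.append(cv2.resize(p["image"][y:y+130,x:x+130,::-1],None,fx=3,fy=3,interpolation=cv2.INTER_CUBIC))
cv2.imwrite("pics/over.png",np.hstack(im))
E
```

```text
time: 2.0
tool_pos: [528.3, 170.5, 170.0]
tcp_rot: [180.0, 0.1, -0.3]
ft_force: [0.4, 0.4, 1.1]
finger_gap: 85.5
pos [528.3 170.5 170. ] [ 1.8e+02  8.0e-02 -2.8e-01] F [0.4 0.4 1.1] t 2.0 gap 85.5
tool shift mm [ 0.8 -0.1 73. ]
```

View pics/over.png

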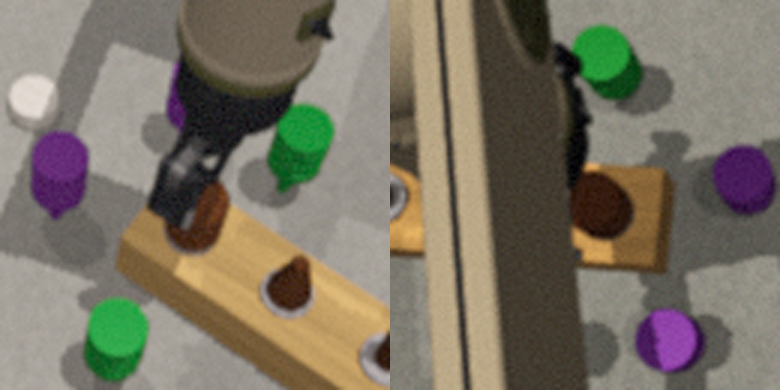

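The near finger stands in front of the drum at scene crop (185,180), and the look-alikes are clear of the gripper. I'll descend in two parts, then grip.

```bash
python3 -m jog '[[0.0008,0,0.03,0,100],[0.0008,0,0.05,0,100],[0.0008,0,0.065,0,100],[0.0008,0,0.073,0,100],[0.0008,0,0.073,0,100]]'; python3 d.py 529 170.5 97
```

```text
time: 2.6
tool_pos: [531.4, 171.4, 99.8]
tcp_rot: [-179.9, -0.2, -0.2]
ft_force: [-0.2, 0.1, 0.8]
finger_gap: 85.3
pos [531.4 171.4  99.8] [-179.93   -0.23   -0.24] F [-0.2  0.1  0.8] t 2.6 gap 85.3
tool shift mm [-2.4  0.9  2.8]
```

```bash
python3 -m jog '[[-0.002,0.0009,0.0028,0,60],[-0.002,0.0009,0.0028,0,40],[-0.002,0.0009,0.0028,0,20],[-0.002,0.0009,0.0028,0,20],[-0.002,0.0009,0.0028,0,20],[-0.002,0.0009,0.0028,0,20],[-0.002,0.0009,0.0028,0,20],[-0.002,0.0009,0.0028,0,20]]' 90; python3 d.py 529 170.5 97
```

```text
time: 3.4
tool_pos: [530.2, 170.7, 98.3]
tcp_rot: [-179.9, -0.3, -0.2]
ft_force: [-0.1, -0.5, 6.4]
finger_gap: 42.6
pos [530.2 170.7  98.3] [-179.91   -0.33   -0.24] F [-0.1 -0.5  6.4] t 3.4 gap 42.6
tool shift mm [-1.2  0.2  1.2]
```

```bash
python3 -m jog '[[0,0,-0.01,0,20],[0,0,-0.03,0,20],[0,0,-0.06,0,20],[0,0,-0.095,0,20],[0,0,-0.13,0,20],[0,0,-0.16,0,20],[0,0,-0.16,0,20]]'; python3 d.py 487 -184 258
python3 - <<'E'
from h import *
im=[]
for n in("scene","top"):
    p=r.snapshot(n);c=proj(p,[529,170.5,210]).astype(int);x,y=max(c[0]-75,0),max(c[1]-65,0)
    im.append(cv2.resize(p["image"][y:y+150,x:x+130,::-1],(390,450),interpolation=cv2.INTER_CUBIC))
    print([(k["uv"],k["conf"]) for k in r.pinpoint(p,"drum_center")[:3]],proj(p,[530,170.7,253]))
cv2.imwrite("pics/lift.png",np.hstack(im))
E
```

```text
time: 4.1
tool_pos: [531.6, 171.0, 264.7]
tcp_rot: [-179.8, -0.9, -0.2]
ft_force: [1.0, -0.2, -0.9]
finger_gap: 41.8
pos [531.6 171.  264.7] [-179.79   -0.85   -0.24] F [ 1.  -0.2 -0.9] t 4.1 gap 41.8
tool shift mm [-43.2 355.2   4.8]
[([276.1, 223.5], 0.93), ([359.0, 212.8], 0.8), ([335.1, 199.2], 0.73)] [332.39912222 201.41284572]
[([214.6, 189.3], 0.84), ([148.8, 239.8], 0.82), ([141.0, 178.2], 0.81)] [145.67046666 179.53057943]
```

View pics/lift.png

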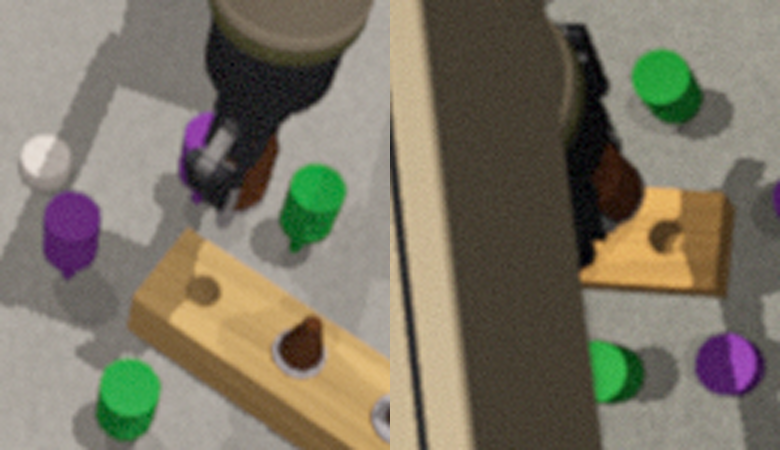

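The drum is out and its hole is empty; the cone and finger have not moved. Next I'll carry it over to the spindle.

```bash
python3 -m jog '[[-0.003,0.03,0,0,20],[-0.008,0.075,0,0,20],[-0.014,0.12,0,0,20],[-0.02,0.165,0,0,20],[-0.025,0.21,0,0,20],[-0.031,0.255,0,0,20],[-0.037,0.3,0,0,20],[-0.041,0.335,0,0,20]]'; python3 d.py 487 -184 258
```

```text
time: 5.1
tool_pos: [484.4, -166.6, 254.3]
tcp_rot: [-179.9, -0.0, -0.3]
ft_force: [1.6, 0.3, -1.9]
finger_gap: 42.3
pos [ 484.4 -166.6  254.3] [-1.7989e+02 -2.0000e-02 -3.0000e-01] F [ 1.6  0.3 -1.9] t 5.1 gap 42.3
tool shift mm [ 2.7 17.4 -3.7]
```

```bash
python3 -m jog '[[-0.002,0.02,0,0,20],[-0.002,0.02,0,0,20]]'; python3 d.py 487 -184 258
```

```text
time: 5.3
tool_pos: [480.6, -188.9, 251.9]
tcp_rot: [-179.8, 0.2, -0.5]
ft_force: [1.3, 1.1, -1.6]
finger_gap: 42.5
pos [ 480.6 -188.9  251.9] [-179.83    0.2    -0.52] F [ 1.3  1.1 -1.6] t 5.3 gap 42.5
tool shift mm [ 6.4 -4.9 -6.1]
```

```bash
python3 -m jog '[[0.0064,-0.0049,-0.005,0,20],[0.0064,-0.0049,-0.005,0,20],[0.0064,-0.0049,-0.005,0,20]]'
python3 - <<'E'
from h import *
im=[]
s=r.sense();print(s["tool_pos"],s["tcp_rot"])
t=s["tool_pos"];
for n in("scene","top"):
    p=r.snapshot(n);c=proj(p,[487,-184,190]).astype(int);x,y=max(c[0]-65,0),max(c[1]-70,0)
    I=cv2.resize(p["image"][y:y+150,x:x+130,::-1],(390,450),interpolation=cv2.INTER_CUBIC)
    for dz,col in((-3+25,(0,255,255)),(-3-31,(0,255,0)),(-3-81,(0,0,255))):
        u=(proj(p,t+[0,0,dz])-[x,y])*3+1;cv2.circle(I,tuple(u.astype(int)),3,col,1)
    a=(proj(p,[487,-184,138])-[x,y])*3+1;cv2.drawMarker(I,tuple(a.astype(int)),(255,0,255),0,9)
    im.append(I)
print(r.sense()["tool_pos"])
cv2.imwrite("pics/sp.png",np.hstack(im))
E
```

```text
time: 5.6
tool_pos: [487.4, -182.8, 256.7]
tcp_rot: [-179.8, 0.2, -0.4]
ft_force: [0.1, -0.2, -1.1]
finger_gap: 42.1
[ 487.4239965  -182.81011126  256.73969664] [-179.81304025    0.21356596   -0.40873411]
[ 487.30521359 -183.07595538  256.8797656 ]
```

View pics/sp.png

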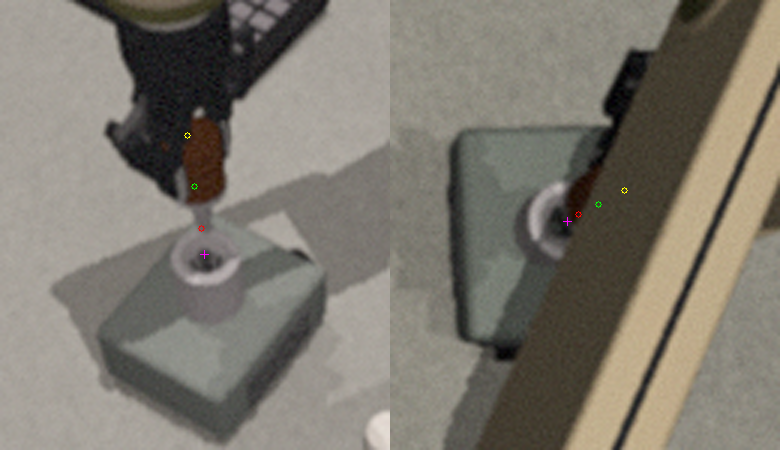

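The shank tip is where expected, about (201,228) in the scene crop, directly above the mouth. I'll lower it into the funnel.

```bash
python3 -m jog '[[0,-0.001,0.02,0,20],[0,-0.001,0.04,0,20],[0,-0.001,0.055,0,20],[0,-0.001,0.06,0,20],[0,-0.001,0.06,0,20]]'; python3 d.py 487 -184 173
```

```text
time: 6.2
tool_pos: [487.7, -182.2, 196.5]
tcp_rot: [-179.9, 0.1, -0.4]
ft_force: [4.3, -3.7, -3.5]
finger_gap: 42.1
pos [ 487.7 -182.2  196.5] [-1.799e+02  1.200e-01 -4.000e-01] F [ 4.3 -3.7 -3.5] t 6.2 gap 42.1
tool shift mm [-0.6  1.9 23.5]
```

```bash
python3 -m jog '[[0.001,0.0015,0.002,0,20],[0.001,0.0015,0.006,0,20],[0.001,0.0015,0.010,0,20],[0.001,0.0015,0.010,0,20]]'; python3 d.py 487 -184 173
```

```text
time: 6.6
tool_pos: [488.8, -183.8, 186.1]
tcp_rot: [-179.9, 0.1, -0.4]
ft_force: [3.0, -2.4, -4.2]
finger_gap: 42.5
pos [ 488.8 -183.8  186.1] [-1.7991e+02  1.0000e-01 -4.0000e-01] F [ 3.  -2.4 -4.2] t 6.6 gap 42.5
tool shift mm [-1.8  0.2 13.1]
```

```bash
python3 -m jog '[[0.001,0.001,0.003,0,20],[0.001,0.001,0.006,0,20],[0.001,0.001,0.008,0,20],[0.001,0.001,0.008,0,20]]'; python3 d.py 487 -184 173
```

```text
time: 7.0
tool_pos: [489.8, -184.7, 178.9]
tcp_rot: [-179.9, 0.1, -0.4]
ft_force: [-2.6, 1.2, 6.5]
finger_gap: 42.1
pos [ 489.8 -184.7  178.9] [-1.7991e+02  1.0000e-01 -4.0000e-01] F [-2.6  1.2  6.5] t 7.0 gap 42.1
tool shift mm [-2.8 -0.7  5.9]
```

Axial force is building with little side force. I'll press on in small steps.

```bash
python3 -m jog '[[-0.0003,0,0.002,0,20],[-0.0003,0,0.004,0,20],[-0.0003,0,0.004,0,20]]'; python3 -m jog '[[0,0,0.001,0,20],[0,0,0.002,0,20],[0,0,0.002,0,20]]'; python3 d.py 487 -184 173
```

```text
time: 7.3
tool_pos: [489.9, -184.8, 176.5]
tcp_rot: [-179.9, 0.0, -0.4]
ft_force: [-4.2, 0.9, 11.9]
finger_gap: 42.4
time: 7.6
tool_pos: [490.0, -184.8, 176.0]
tcp_rot: [-179.9, 0.0, -0.4]
ft_force: [-5.2, 1.0, 14.0]
finger_gap: 42.4
pos [ 490.  -184.8  176. ] [-1.7994e+02  2.0000e-02 -3.9000e-01] F [-5.2  1.  14. ] t 7.6 gap 42.4
tool shift mm [-3.  -0.8  3. ]
```

```bash
python3 -m jog '[[-0.0007,0,0.003,0,20],[-0.0007,0,0.005,0,20],[-0.0007,0,0.006,0,20],[-0.0007,0,0.006,0,20]]'; python3 -m jog '[[-0.0005,0,0.003,0,20],[-0.0005,0,0.006,0,20],[-0.0005,0,0.006,0,20]]';python3 d.py 487 -184 173
```

```text
time: 8.0
tool_pos: [490.0, -185.0, 175.1]
tcp_rot: [-180.0, -0.1, -0.4]
ft_force: [-14.9, 6.8, 36.7]
finger_gap: 42.4
time: 8.3
tool_pos: [490.0, -185.1, 174.9]
tcp_rot: [180.0, -0.2, -0.4]
ft_force: [-20.2, 10.2, 45.0]
finger_gap: 42.6
pos [ 490.  -185.1  174.9] [179.96  -0.21  -0.36] F [-20.2  10.2  45. ] t 8.3 gap 42.6
tool shift mm [-3.  -1.   1.9]
```

The force rises steeply with no travel at z≈175, which suggests the collar is on the rim. I'll relax the push and look before letting go.

```bash
python3 -m jog '[[0,0,0,0,20],[0,0,0,0,20]]'
python3 - <<'E'
from h import *
im=[]
for n in("scene","top"):
    p=r.snapshot(n);c=proj(p,[487,-184,160]).astype(int);x,y=max(c[0]-50,0),max(c[1]-50,0)
    im.append(cv2.resize(p["image"][y:y+100,x:x+100,::-1],(400,400),interpolation=cv2.INTER_CUBIC))
cv2.imwrite("pics/in.png",np.hstack(im))
E
```

```text
time: 8.5
tool_pos: [489.6, -184.8, 175.8]
tcp_rot: [180.0, -0.2, -0.3]
ft_force: [-6.2, 2.4, 13.5]
finger_gap: 42.4
```

View pics/in.png

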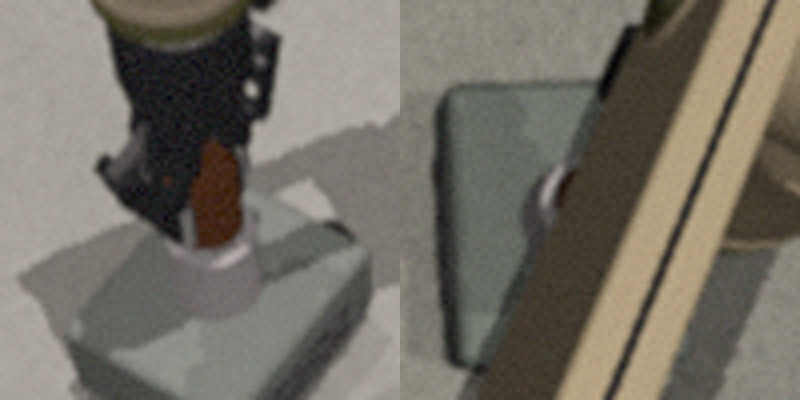

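The collar sits on the tube top at about (212,245) in the scene crop. I'll release, rise and retreat.

```bash
python3 -m jog '[[0,0,0,0,40],[0,0,0,0,60],[0,0,0,0,80],[0,0,0,0,100],[0,0,0,0,100],[0,0,0,0,100],[0,0,0,0,100],[0,0,0,0,100]]'; python3 -m jog '[[0,0,-0.02,0,100],[0,0,-0.06,0,100],[0,0,-0.1,0,100],[0,-0.04,-0.1,0,100],[0,-0.085,-0.1,0,100],[0,-0.13,-0.1,0,100],[0,-0.16,-0.1,0,100],[0,-0.16,-0.1,0,100]]'
python3 - <<'E'
from h import *
im=[]
for n in("scene","top"):
    p=r.snapshot(n)
    for l in("drum_center","cone_center","finger_center"):
        print(n,l,[(np.round(k["uv"],1),round(k["conf"],2)) for k in r.pinpoint(p,l)[:5]])
    c=proj(p,[487,-184,160]).astype(int);x,y=max(c[0]-50,0),max(c[1]-50,0)
    I=cv2.resize(p["image"][y:y+100,x:x+100,::-1],(400,400),interpolation=cv2.INTER_CUBIC)
    t=np.linspace(0,6.28,60)
    for z,R,col in((194,22,(255,255,0)),(138,28,(0,255,0))):
        u=np.array([(proj(p,[487+R*np.cos(a),-184+R*np.sin(a),z])-[x,y])*4+1.5 for a in t])
        cv2.polylines(I,[u.astype(int)],True,col,1)
    im.append(I);print("expected drum",proj(p,[487,-184,169]))
cv2.imwrite("pics/rel.png",np.hstack(im))
E
```

```text
time: 9.4
tool_pos: [489.6, -184.8, 175.8]
tcp_rot: [180.0, -0.2, -0.3]
ft_force: [-0.6, 0.5, -0.7]
finger_gap: 85.7
time: 10.2
tool_pos: [490.2, -21.4, 276.0]
tcp_rot: [-179.9, -0.2, -0.1]
ft_force: [0.6, -0.3, 0.4]
finger_gap: 85.1
scene drum_center [(array([205. , 130.7]), 0.85), (array([292.6, 276.2]), 0.71), (array([320.8, 196.6]), 0.67), (array([359.3, 212.6]), 0.64), (array([278. , 225.9]), 0.61)]
scene cone_center [(array([355.8, 259.6]), 0.72)]
scene finger_center [(array([387.2, 278.3]), 0.57)]
expected drum [205.60993891 130.54036117]
top drum_center [(array([214.2, 188. ]), 0.63), (array([190.8, 243.1]), 0.5)]
top cone_center [(array([125.7, 195.9]), 0.65)]
top finger_center [(array([ 87.2, 190.3]), 0.88)]
expected drum [335.58327988 213.53797708]
```

View pics/rel.png

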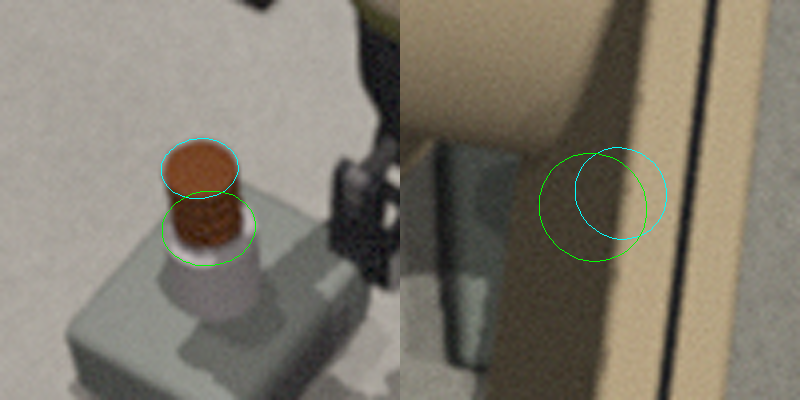

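The drum top is within about 1 px of the seated prediction. I'll clear the arm from the top view for one more check.

```bash
python3 -m jog '[[0,-0.04,0,0,100],[0,-0.085,0,0,100],[0,-0.13,0,0,100],[0,-0.17,0,0,100],[0,-0.19,0,0,100],[0,-0.19,0,0,100]]'
python3 - <<'E'
from h import *
im=[];u={}
for n in("scene","top"):
    p=r.snapshot(n);k=[k for k in r.pinpoint(p,"drum_center") if np.linalg.norm(k["uv"]-proj(p,[487,-184,169]))<15]
    if k: u[n]=ray(p,k[0]["uv"]);print(n,k[0],atz(p,k[0]["uv"],169))
    c=proj(p,[487,-184,160]).astype(int);x,y=max(c[0]-50,0),max(c[1]-50,0)
    I=cv2.resize(p["image"][y:y+100,x:x+100,::-1],(400,400),interpolation=cv2.INTER_CUBIC)
    t=np.linspace(0,6.28,60)
    for z,R,col in((194,22,(255,255,0)),(138,28,(0,255,0))):
        q=np.array([(proj(p,[487+R*np.cos(a),-184+R*np.sin(a),z])-[x,y])*4+1.5 for a in t])
        cv2.polylines(I,[q.astype(int)],True,col,1)
    im.append(I)
if len(u)==2: print("tri",tri(list(u.values())))
cv2.imwrite("pics/fin.png",np.hstack(im))
E
```

```text
time: 11.2
tool_pos: [491.6, 166.2, 275.4]
tcp_rot: [-180.0, -0.1, -0.3]
ft_force: [0.7, -1.2, 0.8]
finger_gap: 85.1
scene {'uv': [202.8, 128.8], 'conf': 0.79} [ 486.73164422 -192.58937077  169.        ]
top {'uv': [337.6, 209.5], 'conf': 0.93} [ 495.15149786 -188.25259708  169.        ]
tri [ 493.55268738 -185.35869786  181.09333077]
```

View pics/fin.png

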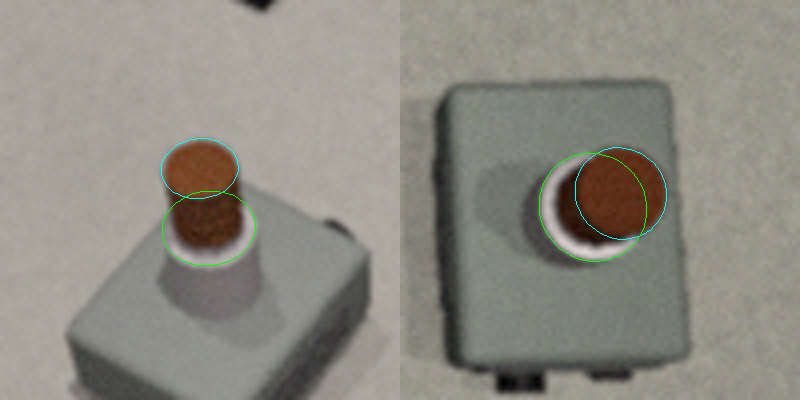

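The outlines predicted for a fully seated drum match in both views. The networks' triangulated z of 181 carries the same +13 mm bias as their spindle reading (151 against 138), so relative to the mouth it is about 30 mm. Handing in.

```bash
python3 -c "
from bench import r
print(r.hand_in())"
```

```text
the job is handed in; nothing more can be done
None
```

I lifted the grooved drum head out of its hole, lowered it into the spindle and pressed until it stopped moving at about 45 N. I then let go, moved the arm well clear and handed the job in at about 11 s. No verdict is reported.

**Last checks:**
- **Seating:** in both views, the outline drawn for a fully seated, centred, upright drum matched the picture to about 1 px, roughly 2 mm.
- **Robot:** the force reading was near zero after release, so nothing is being touched.
- **Other heads:** after release the networks still found the cone and finger heads within about 2 px of where they started, and I never touched them or the look-alikes.

**One check disagreed:** the networks put the drum centre at z = 181 mm, when a seated drum should be at 169. Their reading of the spindle mouth was high by the same amount (151 against 138). The relative height is therefore about 30 mm, where 31 is fully home. I relied on that, the outline match and the hard stop.

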